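# Unload circuit boards from a locked magazine onto the inspection panel

## Robot

A 6-joint arm with a two-finger parallel gripper is mounted at the origin on the work surface. World frame = base frame: x ahead of the robot, y to its left, z up, the work surface at z = 0. Lengths are in m, angles in rad, forces in N, time in s.
With the tool pointing down it reaches from about 0.35 to 0.85 m from the base axis. Payload 8.1 kg.
Tool frame: the origin (TCP) lies midway between the tips of the shut fingers; the grasp point (between the pads) lies 19 mm behind it (robot.grip_point_offset is the distance from the TCP to the grasp point, in m); z points along the fingers, y is the line along which they close (so a half turn about z gives the same grasp; the last joint's range is limited). The gripper opens to 93 mm and grips with 3 to 60 N. Pads are 15 mm wide; open, the fingers measure 128 mm over their backs; the gripper's body (75 mm by 188 mm) begins 65 mm behind the grasp point.
Start: joints at [1.061, 0.13, 1.488, -0, 1.523, -0.085], TCP at [0.247, 0.547, 0.181] pointing down, gripper open.
Joint ranges: [-2.96, 2.96], [-0.89, 2.26], [0.02, 2.5], [-1.34, 4.48], [0, 2.73], [-2.66, 2.66]. Speed limits (rad/s): [2.39, 2.39, 2.79, 3.14, 3.14, 3.14].

## Interface

Orientations are given as a rotation vector (axis times angle).
In Python, from plant import robot, read_camera, job gives the robot as it stands.
- The arm moves only by the shell command python3 -m inch 'ROWS' [FORCE]. ROWS is JSON, one flat list of numbers, 5 for each row, row after row: the shift along the world's x, y, z in mm, then the turn about the world's z in degrees, then the opening in per cent of the stroke, from 0 (shut) to 100 (fully open). In form: [dx, dy, dz, yaw, hand, dx, dy, dz, yaw, hand, ...]. A call has 1 to 10 rows; each row is the pose to reach, as a shift and turn from the pose commanded when the call began; what a row does not reach only later rows make up. A row lasts 1/12 s, in which the tool goes at most 41.7 mm and 7.16 degrees, less where a joint would pass 70% of its speed; a pose out of reach is approached as far as the arm can. A call with a gripper value outside its range is refused whole. The fingers move at their own pace and stop on an object; FORCE is the grip in N (left out, the last holds). Time passes only in rows, so rows that repeat a pose let the fingers close. It gives the time, the measured TCP pose, the force, the opening and the grip force at its end, in the units of the state.
- robot.read_state(): the state, without advancing time (a new reading comes with each control period).
- read_camera(name): name is "scene" or "top" or "wrist"; returns a dict with "image" (420x560x3 uint8, blue, green, red), "K" (3x3 intrinsics, pixels), "extrinsics" (4x4, takes a point from world to camera coordinates); the wrist camera has in their place "mount" (4x4, takes a point from camera to tool coordinates, whose origin is the TCP and whose axes are the flange's). Camera axes: x right, y down, z forward; pixel columns grow to the right and rows downward; lengths in m; the calibration is good to about 2 mm. A picture is of the moment at which its call begins: read the wrist's pose just before it. There is no depth.
- job.close_job(): hands the job in; it is judged then, once.
The state is a dict: "t": time; "q": joint angles; "dq": joint speeds; "joint_torque": joint torques, N m; "tool_pos": TCP position; "orientation": TCP orientation; "force": force on the tool from outside, world axes, zero at the start; "wrist_torque": the same for the moment, N m; "opening": finger opening in m; "gripper_force": force on a finger pad.
Only numpy, scipy, OpenCV 4.12 (cv2) and the standard library are available. Lean on these libraries where they do the work, as an engineer would, in place of code of your own. Each camera call takes 0.05 s, during which the arm holds its last target. There are 200 camera calls.

## Task

Slide the magazine's orange transport lock fully open, then slide each purple circuit board forward over the magazine's front edge until you can grip it, and lay every board flat inside an outlined bay of the light panel, lengthwise and one board to a bay. With all boards laid out, press the green start button on the panel fully down and let go, and slide the lock fully back to its locked end, leaving the other things on the bench alone.

Things in the scene. Friction and masses are not known exactly. Their poses are not given: they have to be found in the camera images.
- board1: the same board as board1_mid; origin in the centre of its underside
- board1_mid (a point): centre (half-way up) of a purple metal-backed circuit board, 110 mm long (its x) x 44 mm wide (its y) x 5 mm thick (its z), 65 g, flat, low chips only; all boards and both ends are alike. It starts lying lengthwise in a lane of the magazine; may be absent
- board2: the same board as board2_mid; origin in the centre of its underside
- board2_mid (a point): centre (half-way up) of a purple metal-backed circuit board, 110 mm long (its x) x 44 mm wide (its y) x 5 mm thick (its z), 65 g, flat, low chips only; all boards and both ends are alike. It starts lying lengthwise in a lane of the magazine; may be absent
- board3: the same board as board3_mid; origin in the centre of its underside
- board3_mid (a point): centre (half-way up) of a purple metal-backed circuit board, 110 mm long (its x) x 44 mm wide (its y) x 5 mm thick (its z), 65 g, flat, low chips only; all boards and both ends are alike. It starts lying lengthwise in a lane of the magazine; may be absent
- lane1 (a point): magazine lane 1: point on the magazine's front edge (facing the robot), in the middle of the lane's width, on the deck surface, 30 mm above the table; x runs back along the lane, away from the robot, y across, z up
- bay1 (a point): centre of outlined bay 1 on the top face of the light-grey back-lit panel (fixed, 180 x 340 mm, top 12 mm above the table, flat, no rims); x along the bay's length, y along its width; dark blue outline, only drawn, 132 x 64 mm inside, 6 mm lines; bays 110 mm apart
- lane2 (a point): magazine lane 2: point on the magazine's front edge (facing the robot), in the middle of the lane's width, on the deck surface, 30 mm above the table; x runs back along the lane, away from the robot, y across, z up
- bay2 (a point): centre of outlined bay 2 on the top face of the light-grey back-lit panel (fixed, 180 x 340 mm, top 12 mm above the table, flat, no rims); x along the bay's length, y along its width; dark blue outline, only drawn, 132 x 64 mm inside, 6 mm lines; bays 110 mm apart
- lane3 (a point): magazine lane 3: point on the magazine's front edge (facing the robot), in the middle of the lane's width, on the deck surface, 30 mm above the table; x runs back along the lane, away from the robot, y across, z up
- bay3 (a point): centre of outlined bay 3 on the top face of the light-grey back-lit panel (fixed, 180 x 340 mm, top 12 mm above the table, flat, no rims); x along the bay's length, y along its width; dark blue outline, only drawn, 132 x 64 mm inside, 6 mm lines; bays 110 mm apart
- rack: grey fixed board magazine; origin under the middle of its front edge, on the table, axes as the lanes'. Deck 195 mm deep, 30 mm high; three lanes 46 mm wide, 74 mm apart, open at both ends, walled by ribs 8 mm above the deck that start 14 mm behind the front edge and deny a grip on the boards' sides. In front of the edge a board's sides are free; it tips off with over 55 mm out
- lock_knob (a point): centre of the orange transport-lock knob, a block 24 mm (x) x 20 mm (y) x 40 mm high, at the left end of the magazine's front, standing on a track whose top is 30 mm above the table; it carries a comb of three orange teeth, one per lane, that stand up 14 mm above the deck 3 to 10 mm behind the front edge. Its frame is parallel to the lanes' (y: the opening direction, to the robot's left)
- lock (a joint): travel of the transport lock in m: 0 locked (the teeth block the lanes), 0.050 fully open at its end stop (teeth beside the lanes); slides along the knob's +y with about 1.5 N friction and stays where it is left
- start_top (a point): top centre of the green start button, 28 mm across, on the robot-facing side of the panel (114 mm in front of the middle bay's centre), about 34 mm above the table; pressed straight down
- start (a joint): travel of the start button in m: 0 up, 0.006 fully down (about 5 N); springs back up when let go
- spool: bystander: grey solder spool, 60 mm across, 42 mm high, standing behind the work area
- flux: bystander: small flux jar with a blue cap, 44 mm across, 60 mm high, behind the work area
- ipa: bystander: cleaner bottle with a red cap, 52 mm across, 130 mm high, at the robot's right
- tweezers: bystander: black tweezers, 140 mm long, 6 mm high, lying between robot and panel
- encoder: bystander: rotary encoder with a green body and metal shaft, 35 mm long, 10 mm high, lying in front
- driver: bystander: yellow-handled screwdriver, 170 mm long, lying between robot and magazine
- tipcup: bystander: steel cup, 60 mm across, 35 mm high, at the robot's left
There are look-alikes about, which are no part of the job. Leave any brown or white look-alike of the board1 alone.

How it is judged:
On the way, in this order (a step that is already met when the one before it is completed fails the run):
1. the transport lock is slid fully open (value of joint lock above 0.046 m), for 0.2 s.
2. every board lies flat in a bay of its own, released, with the lock still open (((x of board1_mid in the frame of bay1 between -0.012 and 0.012 m and y of board1_mid in the frame of bay1 between -0.012 and 0.012 m and z of board1_mid in the frame of bay1 below 0.006 m and angle between the x axis of board1_mid and the x axis of bay1, either way round below 0.2 rad and angle between the z axis of board1_mid and the z axis of bay1, either way round below 0.06 rad) or (x of board1_mid in the frame of bay2 between -0.012 and 0.012 m and y of board1_mid in the frame of bay2 between -0.012 and 0.012 m and z of board1_mid in the frame of bay2 below 0.006 m and angle between the x axis of board1_mid and the x axis of bay2, either way round below 0.2 rad and angle between the z axis of board1_mid and the z axis of bay2, either way round below 0.06 rad) or (x of board1_mid in the frame of bay3 between -0.012 and 0.012 m and y of board1_mid in the frame of bay3 between -0.012 and 0.012 m and z of board1_mid in the frame of bay3 below 0.006 m and angle between the x axis of board1_mid and the x axis of bay3, either way round below 0.2 rad and angle between the z axis of board1_mid and the z axis of bay3, either way round below 0.06 rad)) and ((x of board2_mid in the frame of bay1 between -0.012 and 0.012 m and y of board2_mid in the frame of bay1 between -0.012 and 0.012 m and z of board2_mid in the frame of bay1 below 0.006 m and angle between the x axis of board2_mid and the x axis of bay1, either way round below 0.2 rad and angle between the z axis of board2_mid and the z axis of bay1, either way round below 0.06 rad) or (x of board2_mid in the frame of bay2 between -0.012 and 0.012 m and y of board2_mid in the frame of bay2 between -0.012 and 0.012 m and z of board2_mid in the frame of bay2 below 0.006 m and angle between the x axis of board2_mid and the x axis of bay2, either way round below 0.2 rad and angle between the z axis of board2_mid and the z axis of bay2, either way round below 0.06 rad) or (x of board2_mid in the frame of bay3 between -0.012 and 0.012 m and y of board2_mid in the frame of bay3 between -0.012 and 0.012 m and z of board2_mid in the frame of bay3 below 0.006 m and angle between the x axis of board2_mid and the x axis of bay3, either way round below 0.2 rad and angle between the z axis of board2_mid and the z axis of bay3, either way round below 0.06 rad)) and ((x of board3_mid in the frame of bay1 between -0.012 and 0.012 m and y of board3_mid in the frame of bay1 between -0.012 and 0.012 m and z of board3_mid in the frame of bay1 below 0.006 m and angle between the x axis of board3_mid and the x axis of bay1, either way round below 0.2 rad and angle between the z axis of board3_mid and the z axis of bay1, either way round below 0.06 rad) or (x of board3_mid in the frame of bay2 between -0.012 and 0.012 m and y of board3_mid in the frame of bay2 between -0.012 and 0.012 m and z of board3_mid in the frame of bay2 below 0.006 m and angle between the x axis of board3_mid and the x axis of bay2, either way round below 0.2 rad and angle between the z axis of board3_mid and the z axis of bay2, either way round below 0.06 rad) or (x of board3_mid in the frame of bay3 between -0.012 and 0.012 m and y of board3_mid in the frame of bay3 between -0.012 and 0.012 m and z of board3_mid in the frame of bay3 below 0.006 m and angle between the x axis of board3_mid and the x axis of bay3, either way round below 0.2 rad and angle between the z axis of board3_mid and the z axis of bay3, either way round below 0.06 rad)) and linear speed of each of board1, board2, board3 below 0.02 m/s and contact force between each of board1, board2, board3 and the fingers below 0.05 N and value of joint lock above 0.03 m), for 0.2 s.
3. the start button is pressed down with every board laid out (((x of board1_mid in the frame of bay1 between -0.012 and 0.012 m and y of board1_mid in the frame of bay1 between -0.012 and 0.012 m and z of board1_mid in the frame of bay1 below 0.006 m and angle between the x axis of board1_mid and the x axis of bay1, either way round below 0.2 rad and angle between the z axis of board1_mid and the z axis of bay1, either way round below 0.06 rad) or (x of board1_mid in the frame of bay2 between -0.012 and 0.012 m and y of board1_mid in the frame of bay2 between -0.012 and 0.012 m and z of board1_mid in the frame of bay2 below 0.006 m and angle between the x axis of board1_mid and the x axis of bay2, either way round below 0.2 rad and angle between the z axis of board1_mid and the z axis of bay2, either way round below 0.06 rad) or (x of board1_mid in the frame of bay3 between -0.012 and 0.012 m and y of board1_mid in the frame of bay3 between -0.012 and 0.012 m and z of board1_mid in the frame of bay3 below 0.006 m and angle between the x axis of board1_mid and the x axis of bay3, either way round below 0.2 rad and angle between the z axis of board1_mid and the z axis of bay3, either way round below 0.06 rad)) and ((x of board2_mid in the frame of bay1 between -0.012 and 0.012 m and y of board2_mid in the frame of bay1 between -0.012 and 0.012 m and z of board2_mid in the frame of bay1 below 0.006 m and angle between the x axis of board2_mid and the x axis of bay1, either way round below 0.2 rad and angle between the z axis of board2_mid and the z axis of bay1, either way round below 0.06 rad) or (x of board2_mid in the frame of bay2 between -0.012 and 0.012 m and y of board2_mid in the frame of bay2 between -0.012 and 0.012 m and z of board2_mid in the frame of bay2 below 0.006 m and angle between the x axis of board2_mid and the x axis of bay2, either way round below 0.2 rad and angle between the z axis of board2_mid and the z axis of bay2, either way round below 0.06 rad) or (x of board2_mid in the frame of bay3 between -0.012 and 0.012 m and y of board2_mid in the frame of bay3 between -0.012 and 0.012 m and z of board2_mid in the frame of bay3 below 0.006 m and angle between the x axis of board2_mid and the x axis of bay3, either way round below 0.2 rad and angle between the z axis of board2_mid and the z axis of bay3, either way round below 0.06 rad)) and ((x of board3_mid in the frame of bay1 between -0.012 and 0.012 m and y of board3_mid in the frame of bay1 between -0.012 and 0.012 m and z of board3_mid in the frame of bay1 below 0.006 m and angle between the x axis of board3_mid and the x axis of bay1, either way round below 0.2 rad and angle between the z axis of board3_mid and the z axis of bay1, either way round below 0.06 rad) or (x of board3_mid in the frame of bay2 between -0.012 and 0.012 m and y of board3_mid in the frame of bay2 between -0.012 and 0.012 m and z of board3_mid in the frame of bay2 below 0.006 m and angle between the x axis of board3_mid and the x axis of bay2, either way round below 0.2 rad and angle between the z axis of board3_mid and the z axis of bay2, either way round below 0.06 rad) or (x of board3_mid in the frame of bay3 between -0.012 and 0.012 m and y of board3_mid in the frame of bay3 between -0.012 and 0.012 m and z of board3_mid in the frame of bay3 below 0.006 m and angle between the x axis of board3_mid and the x axis of bay3, either way round below 0.2 rad and angle between the z axis of board3_mid and the z axis of bay3, either way round below 0.06 rad)) and value of joint start above 0.0045 m), for 0.05 s.
At the end, for the whole second after the job is handed in: Every board that is present lies flat on the panel within an outlined bay of its own (centre within 12 mm of the bay's centre along and across, lengthwise within 0.2 rad), released and at rest, and the lock is back within 4 mm of its locked end; the start button is up again (((x of board1_mid in the frame of bay1 between -0.012 and 0.012 m and y of board1_mid in the frame of bay1 between -0.012 and 0.012 m and z of board1_mid in the frame of bay1 below 0.006 m and angle between the x axis of board1_mid and the x axis of bay1, either way round below 0.2 rad and angle between the z axis of board1_mid and the z axis of bay1, either way round below 0.06 rad) or (x of board1_mid in the frame of bay2 between -0.012 and 0.012 m and y of board1_mid in the frame of bay2 between -0.012 and 0.012 m and z of board1_mid in the frame of bay2 below 0.006 m and angle between the x axis of board1_mid and the x axis of bay2, either way round below 0.2 rad and angle between the z axis of board1_mid and the z axis of bay2, either way round below 0.06 rad) or (x of board1_mid in the frame of bay3 between -0.012 and 0.012 m and y of board1_mid in the frame of bay3 between -0.012 and 0.012 m and z of board1_mid in the frame of bay3 below 0.006 m and angle between the x axis of board1_mid and the x axis of bay3, either way round below 0.2 rad and angle between the z axis of board1_mid and the z axis of bay3, either way round below 0.06 rad)) and ((x of board2_mid in the frame of bay1 between -0.012 and 0.012 m and y of board2_mid in the frame of bay1 between -0.012 and 0.012 m and z of board2_mid in the frame of bay1 below 0.006 m and angle between the x axis of board2_mid and the x axis of bay1, either way round below 0.2 rad and angle between the z axis of board2_mid and the z axis of bay1, either way round below 0.06 rad) or (x of board2_mid in the frame of bay2 between -0.012 and 0.012 m and y of board2_mid in the frame of bay2 between -0.012 and 0.012 m and z of board2_mid in the frame of bay2 below 0.006 m and angle between the x axis of board2_mid and the x axis of bay2, either way round below 0.2 rad and angle between the z axis of board2_mid and the z axis of bay2, either way round below 0.06 rad) or (x of board2_mid in the frame of bay3 between -0.012 and 0.012 m and y of board2_mid in the frame of bay3 between -0.012 and 0.012 m and z of board2_mid in the frame of bay3 below 0.006 m and angle between the x axis of board2_mid and the x axis of bay3, either way round below 0.2 rad and angle between the z axis of board2_mid and the z axis of bay3, either way round below 0.06 rad)) and ((x of board3_mid in the frame of bay1 between -0.012 and 0.012 m and y of board3_mid in the frame of bay1 between -0.012 and 0.012 m and z of board3_mid in the frame of bay1 below 0.006 m and angle between the x axis of board3_mid and the x axis of bay1, either way round below 0.2 rad and angle between the z axis of board3_mid and the z axis of bay1, either way round below 0.06 rad) or (x of board3_mid in the frame of bay2 between -0.012 and 0.012 m and y of board3_mid in the frame of bay2 between -0.012 and 0.012 m and z of board3_mid in the frame of bay2 below 0.006 m and angle between the x axis of board3_mid and the x axis of bay2, either way round below 0.2 rad and angle between the z axis of board3_mid and the z axis of bay2, either way round below 0.06 rad) or (x of board3_mid in the frame of bay3 between -0.012 and 0.012 m and y of board3_mid in the frame of bay3 between -0.012 and 0.012 m and z of board3_mid in the frame of bay3 below 0.006 m and angle between the x axis of board3_mid and the x axis of bay3, either way round below 0.2 rad and angle between the z axis of board3_mid and the z axis of bay3, either way round below 0.06 rad)) and linear speed of each of board1, board2, board3 below 0.02 m/s and value of joint lock below 0.004 m and value of joint start below 0.002 m); the robot touches nothing.
It fails at once if a bystander (spool, jar, bottle, tweezers, encoder, screwdriver or cup) is pushed more than 5 cm from its place (distance of any of spool, flux, ipa, tweezers, encoder, driver, tipcup from where it was at the start of the episode above 0.05 m).
Of board1, board2, board3 only 2 to 3 are there at a start; the rules pass over those that are not, and their reading is None.
At some moment in a run one of board1, board2, board3 may be knocked a few centimetres aside while the robot is not near it.
Once in a run the grip may slacken for a moment while it holds something.
It also fails if it takes over 210 s, if anything falls off the work surface, if the arm or the gripper's body presses on something with over 40 N, if the wrist force passes 120 N, or if a joint passes its speed limit or range.

## Working session

There is one attempt and no reset: what is moved stays moved. The work goes in short steps, Python scripts to look and compute and a shell command to move; the robot and the scene stay as the last step left them, time stands still between calls to the robot, and variables do not carry over. Pictures are saved under pics/ and viewed, at most 14 in all, crops included, and the job is handed in when it is done.

```bash
ls; mkdir -p pics; cat > h.py <<'E'
import numpy as np, cv2
from plant import robot, read_camera, job
from scipy.spatial.transform import Rotation as R
def cam(n):
    s=robot.read_state(); c=read_camera(n)
    if 'extrinsics' in c: E=np.array(c['extrinsics'])
    else:
        T=np.eye(4);T[:3,:3]=R.from_rotvec(s['orientation']).as_matrix();T[:3,3]=s['tool_pos']
        E=np.linalg.inv(T@np.array(c['mount']))
    return c['image'],np.array(c['K']),E
def ray(uv,K,E,z):
    uv=np.atleast_2d(uv).astype(float)
    d=np.c_[uv,np.ones(len(uv))]@np.linalg.inv(K).T@E[:3,:3]; o=-E[:3,:3].T@E[:3,3]
    return o+d*((z-o[2])/d[:,2])[:,None]
def proj(p,K,E):
    p=np.atleast_2d(p)@E[:3,:3].T+E[:3,3]; q=p@K.T; return q[:,:2]/q[:,2:]
E
python3 - <<'E'
from h import *
for n in('top','scene','wrist'):
    i,K,E=cam(n); cv2.imwrite(f'pics/{n}0.png',i); np.savez(f'{n}0.npz',i=i,K=K,E=E); print(n,K.tolist(),np.round(-E[:3,:3].T@E[:3,3],3),E[2,:3].round(2))
print(robot.read_state())
E
```

```text
pics
top [[516.7082473745381, 0.0, 287.2342463830001], [0.0, 516.7082473745381, 209.6338020133122], [0.0, 0.0, 1.0]] [ 0.332 -0.029  1.532] [ 0.14  0.01 -0.99]
scene [[459.3703566892507, 0.0, 280.98597881201044], [0.0, 459.3703566892507, 210.16183727731723], [0.0, 0.0, 1.0]] [1.069 0.728 0.939] [-0.43 -0.59 -0.69]
wrist [[318.92497016884715, 0.0, 274.72813557051273], [0.0, 318.92497016884715, 208.99772668163803], [0.0, 0.0, 1.0]] [0.181 0.577 0.385] [ 0.24 -0.11 -0.96]
{'t': 0.15, 'q': array([ 1.06063189e+00,  1.31012043e-01,  1.48902475e+00, -1.91884873e-05,
        1.52299455e+00, -8.54266474e-02]), 'dq': array([ 9.26186313e-05, -4.05404123e-03, -4.38252370e-03, -3.14082820e-03,
        2.81254835e-03, -3.18761241e-03]), 'joint_torque': array([ 9.26221692e-04, -5.60476398e+01, -4.92338419e+01,  7.68824411e-02,
        3.05343757e-02, -5.89607271e-05]), 'tool_pos': array([0.24700973, 0.54625695, 0.18051631]), 'orientation': array([-6.62086156e-01, -3.07061957e+00,  2.16898630e-03]), 'force': array([-0.02870855,  0.07260512,  0.07766475]), 'wrist_torque': array([-0.00924324,  0.01026221, -0.02084008]), 'gripper_force': 0.0, 'opening': 0.0927363947057419}
```

View pics/top0.png

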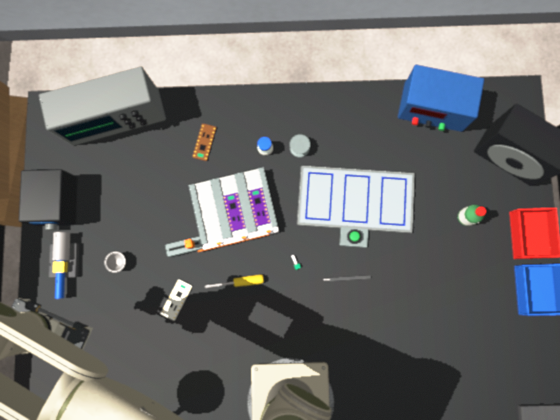

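View pics/scene0.png

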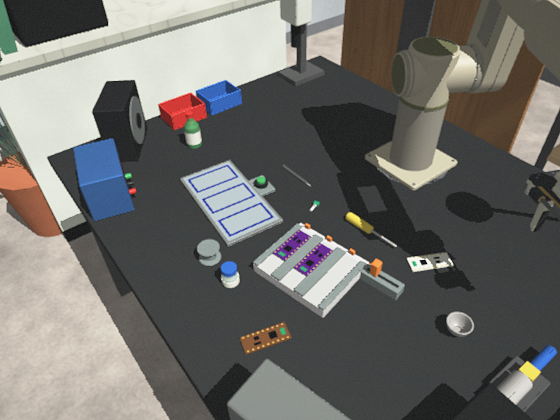

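The top view shows two purple boards at about (233,211) and (260,205); the third lane is empty. Look-alikes are brown at (204,142) and white at (176,300). The knob is at (189,243), the button at (354,237), and the bays at (319,196), (356,199) and (396,201). I choose the two purple boards that lie in lanes.

```bash
cat >> h.py <<'E'
def mask(i,n):
    h=cv2.cvtColor(i,cv2.COLOR_BGR2HSV)
    lo,hi={'blue':((105,110,60),(128,255,255)),'purple':((130,80,40),(165,255,255)),'orange':((5,170,120),(18,255,255)),'green':((50,120,50),(80,255,255))}[n]
    return cv2.inRange(h,lo,hi)
def blobs(i,n,amin,z,K,E,hole=False):
    m=mask(i,n)
    if n=='purple': m=cv2.morphologyEx(m,cv2.MORPH_CLOSE,np.ones((9,9)))
    cs,hi=cv2.findContours(m,cv2.RETR_CCOMP,cv2.CHAIN_APPROX_NONE); out=[]
    for k,c in enumerate(cs):
        if cv2.contourArea(c)<amin or (hi[0][k][3]>=0)!=hole: continue
        w=ray(c[:,0],K,E,z)[:,:2]*1000
        (cx,cy),(a,b),_=r=cv2.minAreaRect(w.astype(np.float32)); bx=cv2.boxPoints(r)
        e=bx[1]-bx[0] if np.linalg.norm(bx[1]-bx[0])>np.linalg.norm(bx[2]-bx[1]) else bx[2]-bx[1]
        an=np.degrees(np.arctan2(e[1],e[0])); an=(an+90)%180-90
        out.append((n,c[:,0].mean(0).round().astype(int).tolist(),'mm',round(cx),round(cy),'size',round(max(a,b)),round(min(a,b)),'ang',round(float(an),1)))
    return out
E
python3 - <<'E'
from h import *
for n in('top','scene'):
    d=np.load(n+'0.npz');i,K,E=d['i'],d['K'],d['E'];print(n)
    for a in(('blue',150,.012,K,E,True),('purple',200,.035,K,E),('orange',5,.044,K,E),('orange',5,.07,K,E),('green',30,.034,K,E)):
        for b in blobs(i,*a): print(b)
d=np.load('top0.npz');i=d['i'][155:265,160:290];j=d['i'][155:265,290:420]
cv2.imwrite('pics/c1.png',cv2.resize(np.hstack([i,j]),None,fx=3,fy=3,interpolation=cv2.INTER_CUBIC))
E
```

```text
top
('blue', [393, 201], 'mm', 572, -321, 'size', 140, 72, 'ang', -5.6)
('blue', [356, 198], 'mm', 582, -211, 'size', 140, 72, 'ang', -5.5)
('blue', [319, 196], 'mm', 593, -102, 'size', 140, 72, 'ang', -5.7)
('blue', [428, 112], 'mm', 840, -442, 'size', 116, 26, 'ang', 76.3)
('purple', [234, 212], 'mm', 549, 150, 'size', 107, 43, 'ang', 12.6)
('purple', [258, 207], 'mm', 562, 77, 'size', 106, 42, 'ang', 12.8)
('purple', [426, 114], 'mm', 833, -436, 'size', 106, 40, 'ang', -88.1)
('orange', [191, 244], 'mm', 459, 274, 'size', 24, 14, 'ang', -7.0)
('orange', [191, 244], 'mm', 457, 269, 'size', 23, 14, 'ang', -7.0)
('green', [354, 236], 'mm', 469, -200, 'size', 26, 26, 'ang', -2.4)
('green', [441, 126], 'mm', 789, -472, 'size', 22, 18, 'ang', -3.9)
('green', [89, 129], 'mm', 814, 586, 'size', 146, 8, 'ang', -76.2)
scene
('blue', [245, 219], 'mm', 591, -102, 'size', 139, 73, 'ang', -5.7)
('blue', [228, 198], 'mm', 581, -212, 'size', 139, 74, 'ang', -5.7)
('purple', [302, 253], 'mm', 556, 113, 'size', 118, 112, 'ang', -78.4)
('orange', [376, 267], 'mm', 450, 273, 'size', 53, 24, 'ang', 35.4)
('orange', [352, 251], 'mm', 461, 200, 'size', 17, 10, 'ang', 46.5)
('orange', [329, 238], 'mm', 475, 127, 'size', 15, 11, 'ang', 48.6)
('orange', [307, 226], 'mm', 490, 55, 'size', 20, 10, 'ang', 63.9)
('orange', [376, 267], 'mm', 468, 286, 'size', 52, 23, 'ang', 35.4)
('orange', [352, 251], 'mm', 478, 215, 'size', 16, 10, 'ang', 46.5)
('orange', [329, 238], 'mm', 493, 145, 'size', 14, 10, 'ang', 48.6)
('orange', [307, 226], 'mm', 507, 75, 'size', 19, 10, 'ang', 63.9)
('green', [261, 180], 'mm', 471, -195, 'size', 29, 28, 'ang', 51.3)
```

View pics/c1.png

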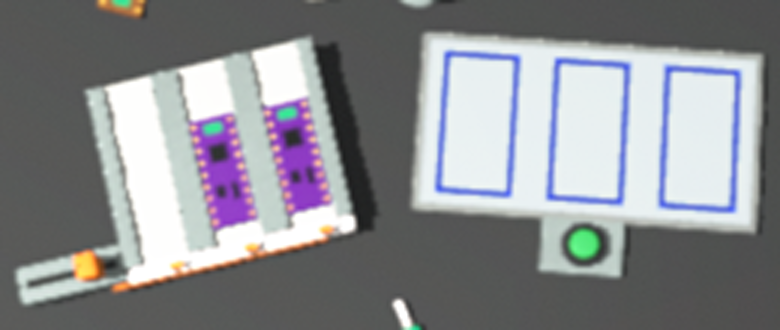

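The crop confirms that the two purple boards are in the middle and right lanes, the knob is at the left of the front edge, and the bays are empty. The sizes match the brief: boards 107x43, lanes 74 apart, bays 110 apart. I'll move above the knob.

```bash
python3 -m inch '[210,-277,-40,37,50,210,-277,-40,37,50,210,-277,-40,37,50,210,-277,-40,37,50,210,-277,-40,37,50,210,-277,-40,37,50,210,-277,-40,37,50,210,-277,-40,37,50,210,-277,-40,37,50,210,-277,-40,37,50]' 20
python3 -m inch '[0,0,0,0,50,0,0,0,0,50]'
python3 - <<'E'
from h import *
i,K,E=cam('wrist');cv2.imwrite('pics/w1.png',i)
s=robot.read_state();M=R.from_rotvec(s['orientation']).as_matrix();print(s['tool_pos'],np.degrees(np.arctan2(M[1,1],M[0,1])),proj([s['tool_pos']],K,E))
for b in blobs(i,'orange',20,.07,K,E)+blobs(i,'purple',200,.035,K,E): print(b)
E
```

```text
t: 0.98
tool_pos: [0.4596, 0.2648, 0.1402]
orientation: [0.339, -3.123, 0.004]
force: [0.1, 0.2, 0.0]
opening: 0.0465
gripper_force: 0.0
t: 1.15
tool_pos: [0.4569, 0.27, 0.1412]
orientation: [0.345, -3.122, -0.001]
force: [-0.4, 0.8, 0.1]
opening: 0.0467
gripper_force: 0.0
[0.4566934  0.27052098 0.14134598] 102.69342170204298 [[274.45543109 233.36676019]]
('purple', [142, 238], 'mm', 529, 147, 'size', 71, 44, 'ang', 12.1)
('purple', [70, 240], 'mm', 551, 76, 'size', 89, 44, 'ang', 12.5)
```

View pics/w1.png

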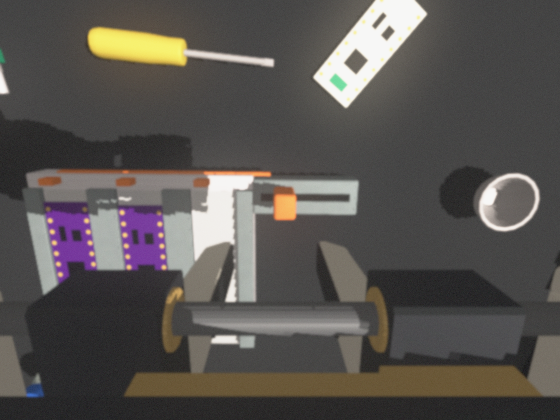

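The wrist view, with image right = lane +y and down = lane +x, shows the knob at (285,203), the teeth at (50,181), (126,182) and (202,183), and the boards at (142,238) and (70,240). The fingers are up and clear.

```bash
python3 - <<'E'
from h import *
i=cv2.imread('pics/w1.png');_,K,E=cam('wrist')
h=cv2.cvtColor(i,cv2.COLOR_BGR2HSV); m=cv2.inRange(h,(3,150,120),(20,255,255))
n,l,st,c=cv2.connectedComponentsWithStats(m)
u=np.array([np.cos(np.radians(12.7)),np.sin(np.radians(12.7))]);v=np.array([-u[1],u[0]])
for k in range(1,n):
    if st[k,4]>40:
        x,y,w,hh=st[k,:4]; print(st[k],c[k].round(),ray(c[k],K,E,.07)*1000, ray([[x,y],[x+w,y+hh]],K,E,.07)[:,:2]*1000, ray(c[k],K,E,.044)*1000)
print(h[195:215:4,285].tolist())
E
```

```text
[ 94 170  37   3  49] [115. 171.] [[455.72022673 129.20816809  70.        ]] [[458.86965721 111.21127816]
 [454.46159126 142.77931521]] [[462.34245621 117.34000403  44.        ]]
[204 171  67   5 156] [242. 173.] [[432.84019586 237.24151063  70.        ]] [[438.83067997 204.41393711]
 [430.35788538 262.11493429]] [[437.30604462 235.55519548  44.        ]]
[ 39 178  21   6 106] [ 49. 180.] [[476.78003395  73.50366284  70.        ]] [[476.44717356  64.90821303]
 [477.8247234   83.03174848]] [[485.38709303  56.38550056  44.        ]]
[117 179  17   6  84] [125. 181.] [[463.09952093 138.32626754  70.        ]] [[462.42130279 131.39448106]
 [464.4984587  146.447756  ]] [[470.41722884 127.31745957  44.        ]]
[274 189  23  31 538] [284. 205.] [[453.551933   278.96371911  70.        ]] [[441.05642337 267.19284725]
 [464.39613434 293.7557888 ]] [[459.96980669 281.20960871  44.        ]]
[[12, 166, 234], [17, 150, 247], [17, 151, 247], [17, 153, 247], [17, 154, 247]]
```

```bash
python3 -m inch '[-2,8,0,0,50,-2,8,-40,0,50,-2,8,-75,0,50,-2,8,-90,0,50,-2,8,-93,0,50,-2,8,-93,0,50]'
python3 -m inch '[0,0,0,0,10,0,0,0,0,10,0,0,0,0,10,0,0,0,0,10,0,0,0,0,10,0,0,0,0,10]' 8
```

```text
t: 1.75
tool_pos: [0.4537, 0.2784, 0.0473]
orientation: [0.349, -3.12, 0.001]
force: [0.3, 0.5, 0.2]
opening: 0.0467
gripper_force: 0.0
t: 2.25
tool_pos: [0.4557, 0.2778, 0.0489]
orientation: [-0.346, 3.122, 0.0]
force: [-0.2, -0.5, -0.2]
opening: 0.0119
gripper_force: 0.0
```

The fingers closed past 20 mm, so I'll look.

```bash
python3 - <<'E'
from h import *
i,K,E=cam('wrist')
j,K2,E2=cam('scene')
print(robot.read_state()['opening'],proj([[.455,.278,.07],[.455,.278,.03]],K2,E2),proj([[.455,.278,.07]],K,E))
cv2.imwrite('pics/w2.png',np.hstack([cv2.resize(i[100:380,150:430],(390,390)),cv2.resize(j[190:330,300:440],(390,390))]))
E
```

```text
0.009961218390057322 [[376.8336206  262.30221289]
 [374.8817166  272.6569983 ]] [[274.05869085 244.04694879]]
```

View pics/w2.png

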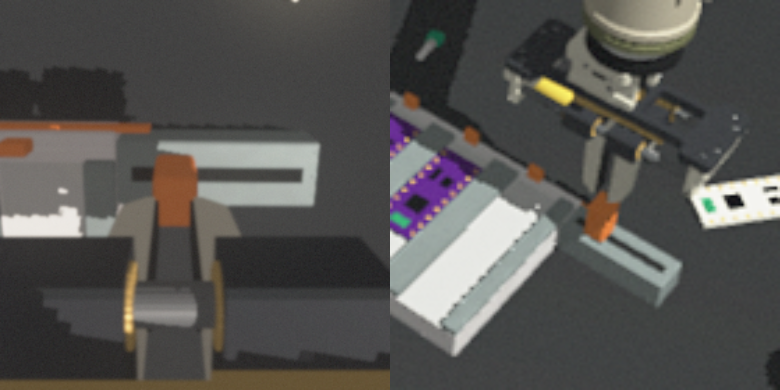

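```bash
python3 -m inch '[0,0,0,0,0,0,0,0,0,0,0,0,0,0,0,0,0,0,0,0]' 8; python3 - <<'E'
from h import *
i,K,E=cam('wrist')
j,K2,E2=cam('scene')
cv2.imwrite('pics/w3.png',np.hstack([cv2.resize(i[180:290,220:330],(390,390)),cv2.resize(j[230:295,345:410],(390,390))]))
E
```

```text
t: 2.68
tool_pos: [0.4552, 0.2776, 0.0483]
orientation: [0.346, -3.122, 0.0]
force: [-0.3, -0.0, -0.1]
opening: 0.0003
gripper_force: 0.0
```

View pics/w3.png

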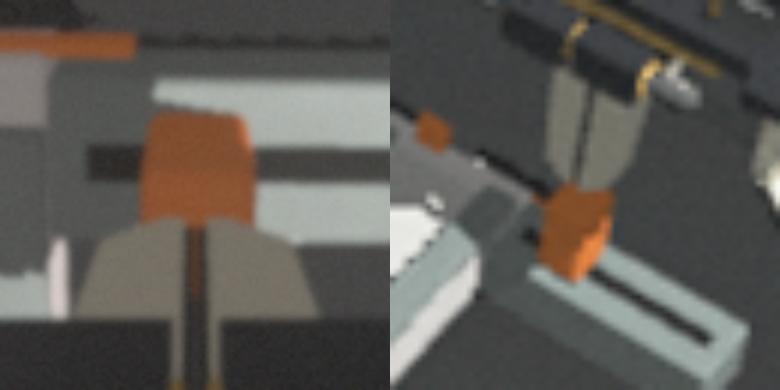

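The shut fingertips appear to sit about 20 mm above the reported TCP, just over the knob's top. I'll probe gently downward to find out.

```bash
python3 -m inch '[0,0,-1,0,0,0,0,-2,0,0,0,0,-2,0,0,0,0,-2,0,0]'; python3 -m inch '[0,0,-1,0,0,0,0,-2,0,0,0,0,-2,0,0,0,0,-2,0,0]'
```

```text
t: 3.12
tool_pos: [0.4551, 0.2776, 0.0462]
orientation: [0.346, -3.122, 0.0]
force: [-0.5, -0.2, -0.1]
opening: 0.0007
gripper_force: 0.0
t: 3.45
tool_pos: [0.4552, 0.2777, 0.0442]
orientation: [0.346, -3.122, 0.0]
force: [0.1, 1.0, 1.1]
opening: 0.0004
gripper_force: 0.0
```

```bash
python3 -m inch '[0,0,-1,0,0,0,0,-1,0,0,0,0,-1,0,0]'; python3 -m inch '[0,0,-1,0,0,0,0,-1,0,0,0,0,-1,0,0]'
```

```text
t: 3.7
tool_pos: [0.4552, 0.2777, 0.0433]
orientation: [0.346, -3.122, 0.0]
force: [0.1, -0.5, -0.6]
opening: 0.0004
gripper_force: 0.0
t: 3.95
tool_pos: [0.4552, 0.2777, 0.0423]
orientation: [0.346, -3.122, 0.0]
force: [0.4, -0.1, -0.0]
opening: 0.0003
gripper_force: 0.0
```

```bash
for k in 1; do python3 -m inch '[0,0,-1,0,0,0,0,-2,0,0,0,0,-2,0,0,0,0,-2,0,0]'; python3 -m inch '[0,0,-1,0,0,0,0,-2,0,0,0,0,-2,0,0,0,0,-2,0,0]'; done
python3 - <<'E'
from h import *
i,K,E=cam('wrist')
j,K2,E2=cam('scene')
def tri(a,b):
    P=cv2.triangulatePoints(K@E[:3],K2@E2[:3],np.float64(a),np.float64(b))[:,0];return (P[:3]/P[3]*1000).round(1)
print(tri((274.7,243),(377.5,261.3)), 'tip at z.0483', E[:3,3])
cv2.imwrite('pics/w4.png',np.hstack([cv2.resize(i[180:290,220:330],(390,390)),cv2.resize(j[230:295,345:410],(390,390))]))
E
```

```text
t: 4.28
tool_pos: [0.4551, 0.2776, 0.0402]
orientation: [0.346, -3.122, 0.0]
force: [0.3, -0.3, 0.2]
opening: 0.0005
gripper_force: 0.0
t: 4.62
tool_pos: [0.4551, 0.2776, 0.0382]
orientation: [0.346, -3.122, 0.0]
force: [-0.3, -1.2, -0.1]
opening: 0.0002
gripper_force: 0.0
[450.5 276.5  68.9] tip at z.0483 [-0.17214183 -0.48057054  0.12060515]
```

View pics/w4.png

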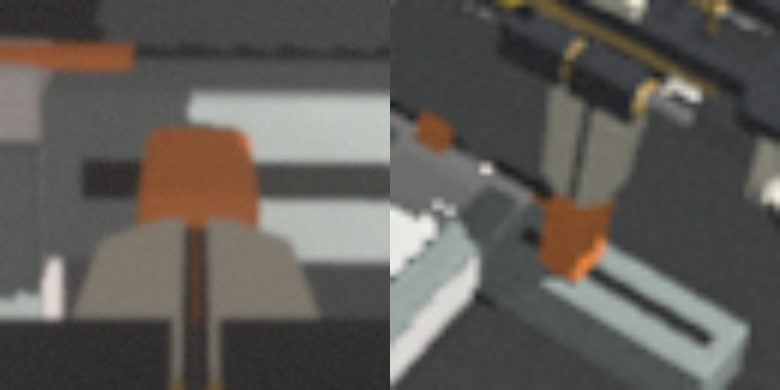

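The fingers now overlap the knob's top in both views, so they are still above it. I'll keep probing down.

```bash
for k in 1; do python3 -m inch '[0,0,-1,0,0,0,0,-2,0,0,0,0,-3,0,0,0,0,-3,0,0]'; python3 -m inch '[0,0,-1,0,0,0,0,-2,0,0,0,0,-3,0,0,0,0,-3,0,0]';  done
python3 - <<'E'
from h import *
d=np.load('scene0.npz');i,K,E=d['i'],d['K'],d['E']
h=cv2.cvtColor(i[245:290,360:395],cv2.COLOR_BGR2HSV)
m=cv2.inRange(h,(3,150,60),(20,255,255))
for r in range(0,45): print(''.join('#' if v[2]>200 and k else 'o' if k else '.' for v,k in zip(h[r],m[r])))
P=np.array([[.457+dx,.278+dy,z] for z in(.03,.07) for dx,dy in((-.012,-.01),(.012,-.01),(.012,.01),(-.012,.01))])
print((proj(P,K,E)-[360,245]).round(1))
E
```

```text
t: 5.05
tool_pos: [0.4551, 0.2776, 0.035]
orientation: [0.346, -3.122, 0.0]
force: [0.5, 0.5, 0.1]
opening: 0.0003
gripper_force: 0.0
t: 5.38
tool_pos: [0.4554, 0.2779, 0.0338]
orientation: [-0.347, 3.122, 0.0]
force: [-6.0, -2.7, 12.6]
opening: 0.0006
gripper_force: 6.4
...................................
...................................
...................................
...................................
...................................
...................................
...................................
...................................
...................................
...................................
...................................
...................................
...................................
...................................
...............###o................
..............######o..............
.............o#######o.............
.........o..o#########.............
..........oo##########o............
...........###########.............
............o########o.............
...........oooo######o.............
...........oooooo####o.............

[... 196 characters left out ...]
###................
............oooo##.................
.............ooo#..................
...................................
...................................
...................................
...................................
...................................
...................................
...................................
...................................
...................................
...................................
...................................
...................................
...................................
...................................
[[14.8 23.3]
 [ 8.  27.9]
 [13.8 32.9]
 [20.6 28.2]
 [16.7 12.9]
 [ 9.8 17.6]
 [15.8 22.5]
 [22.7 17.8]]
```

```bash
python3 -m inch '[0,0,20,0,0,0,0,60,0,0,0,0,80,0,0,0,0,80,0,0,0,0,80,0,0]'
python3 - <<'E'
from h import *
i,K,E=cam('wrist')
j,K2,E2=cam('scene'); t,K3,E3=cam('top')
p=robot.read_state()['tool_pos'];print(p,proj([p],K,E),proj([p],K2,E2),proj([p],K3,E3))
q=[int(v) for v in proj([p],K2,E2)[0]]
cv2.imwrite('pics/w5.png',np.hstack([cv2.resize(i[180:290,220:330],(390,390)),cv2.resize(j[q[1]-32:q[1]+33,q[0]-32:q[0]+33],(390,390))])); print(q)
E
```

```text
t: 5.8
tool_pos: [0.4566, 0.2783, 0.1141]
orientation: [-0.346, 3.119, 0.002]
force: [-0.5, -0.3, -0.4]
opening: 0.0003
gripper_force: 0.0
[0.45425258 0.27720469 0.11069082] [[272.76308289 228.20924969]] [[378.89690667 250.89460922]] [[184.82741593 243.00268777]]
[378, 250]
```

View pics/w5.png

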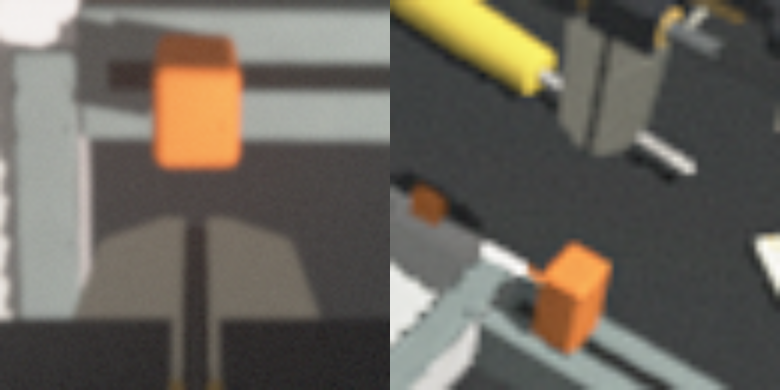

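```bash
python3 - <<'E'
from h import *
i,K,E=cam('wrist');j,K2,E2=cam('scene')
def tri(a,b):
    P=cv2.triangulatePoints(K@E[:3],K2@E2[:3],np.float64(a),np.float64(b))[:,0];X=P[:3]/P[3];return (X*1000).round(1),proj([X],K,E)-a,proj([X],K2,E2)-b
print(robot.read_state()['tool_pos'])
print('tip',tri((274.7,242),(381,243.5)));print('knob',tri((275.6,213.3),(376.8,261.8)), ray((275.6,213.3),K,E,.07),ray((376.8,261.8),K2,E2,.07),ray((376.8,261.8),K2,E2,.06))
E
```

```text
[0.45419887 0.277163   0.11061194]
tip (array([451.3, 277.1, 134.7]), array([[-0.30280865,  0.09739387]]), array([[0.03596016, 0.01325221]]))
knob (array([452.6, 276.8,  68.7]), array([[-1.87929007,  0.63674066]]), array([[0.29001295, 0.09582424]])) [[0.45140522 0.27805575 0.07      ]] [[0.45390637 0.27682442 0.07      ]] [[0.44682919 0.27163065 0.06      ]]
```

The knob top is at (453,277,69), as it must be, and the visible tips are about 24 mm above the reported TCP. I'll descend with the fingers open, slowly, watching the force.

```bash
python3 -m inch '[-2,0,0,0,50,-2,0,0,0,50,-2,0,-40,0,50,-2,0,-70,0,50,-2,0,-76,0,50,-2,0,-79,0,50,-2,0,-82,0,50,-2,0,-82,0,50]'
python3 -m inch '[0,0,-2,0,50,0,0,-4,0,50,0,0,-6,0,50,0,0,-6,0,50]'
python3 -m inch '[0,0,-2,0,50,0,0,-4,0,50,0,0,-6,0,50,0,0,-6,0,50]'
python3 -m inch '[0,0,0,0,20,0,0,0,0,15,0,0,0,0,15,0,0,0,0,15,0,0,0,0,15,0,0,0,0,15]' 8
```

```text
t: 6.72
tool_pos: [0.4542, 0.2781, 0.0316]
orientation: [-0.346, 3.121, 0.001]
force: [0.5, -0.5, -0.3]
opening: 0.0453
gripper_force: 0.0
t: 7.05
tool_pos: [0.4534, 0.2778, 0.0245]
orientation: [-0.346, 3.122, 0.0]
force: [0.4, -0.5, 0.5]
opening: 0.0465
gripper_force: 0.0
t: 7.38
tool_pos: [0.4529, 0.2775, 0.0177]
orientation: [0.346, -3.122, 0.0]
force: [-0.6, -1.1, -0.0]
opening: 0.0466
gripper_force: 0.0
t: 7.88
tool_pos: [0.4534, 0.2777, 0.0184]
orientation: [-0.346, 3.122, 0.0]
force: [0.2, -0.7, 0.6]
opening: 0.0203
gripper_force: 8.0
```

Gripped: opening 20.3 mm. The real tips are 24–36 mm above the reported TCP, and I'll refine this at later contacts. Now I'll slide the lock open.

```bash
python3 -m inch '[-2,8,0,0,15,-4,17,0,0,15,-6,27,0,0,15,-8,37,0,0,15,-10,45,0,0,15,-10,47,0,0,15,-11,49,0,0,15,-11,49,0,0,15]' 12
python3 -m inch '[0,1,0,0,15,0,2,0,0,15,0,2,0,0,15,0,2,0,0,15]'
```

```text
t: 8.55
tool_pos: [0.4434, 0.3236, 0.0183]
orientation: [-0.347, 3.121, -0.011]
force: [6.2, -18.0, 5.4]
opening: 0.0198
gripper_force: 12.0
t: 8.88
tool_pos: [0.4432, 0.3246, 0.0182]
orientation: [0.346, -3.122, 0.012]
force: [4.5, -23.5, 7.2]
opening: 0.0219
gripper_force: 12.0
```

The lock is against its end stop with force rising. Release, lift and go behind the middle board.

```bash
python3 -m inch '[0,-2,0,0,40,0,-2,0,0,40,0,-2,0,0,40,0,-2,30,0,40,0,-2,70,0,30,0,-2,105,0,20,0,-2,105,0,10,0,-2,105,0,0]'
python3 -m inch '[189,-157,0,0,0,189,-157,0,0,0,189,-157,0,0,0,189,-157,0,0,0,189,-157,0,0,0,189,-157,0,0,0,189,-157,0,0,0,189,-157,0,0,0]'
python3 - <<'E'
from h import *
for n in('wrist','top','scene'):
    i,K,E=cam(n)
    cv2.imwrite(f'pics/{n}6.png',i)
    print(n,robot.read_state()['tool_pos'])
    for z in(.035,):
        for b in blobs(i,'purple',200,z,K,E): print(z,b)
    for b in blobs(i,'orange',5,.07,K,E)[:4]: print(b)
E
```

```text
t: 9.55
tool_pos: [0.4438, 0.3289, 0.1266]
orientation: [-0.347, 3.117, 0.005]
force: [0.5, -1.1, -0.3]
opening: 0.0151
gripper_force: 0.0
t: 10.22
tool_pos: [0.631, 0.1683, 0.1205]
orientation: [0.342, -3.119, -0.0]
force: [0.5, 0.9, 0.2]
opening: 0.0008
gripper_force: 0.0
wrist [0.63019563 0.16961613 0.12097705]
0.035 ('purple', [276, 103], 'mm', 547, 152, 'size', 110, 44, 'ang', 12.2)
0.035 ('purple', [190, 99], 'mm', 560, 79, 'size', 109, 45, 'ang', 12.4)
('orange', [461, 2], 'mm', 451, 264, 'size', 42, 1, 'ang', -77.5)
('orange', [542, 16], 'mm', 448, 325, 'size', 24, 20, 'ang', 17.6)
top [0.62985486 0.17040113 0.12150223]
0.035 ('purple', [259, 207], 'mm', 562, 77, 'size', 106, 42, 'ang', 12.8)
0.035 ('purple', [426, 114], 'mm', 833, -436, 'size', 106, 40, 'ang', -88.1)
scene [0.62981809 0.17087506 0.12208025]
0.035 ('purple', [302, 253], 'mm', 557, 114, 'size', 117, 110, 'ang', -78.4)
('orange', [392, 277], 'mm', 458, 331, 'size', 53, 22, 'ang', 31.9)
('orange', [367, 260], 'mm', 469, 260, 'size', 16, 12, 'ang', 45.2)
('orange', [344, 246], 'mm', 482, 190, 'size', 17, 10, 'ang', 47.3)
```

View pics/wrist6.png

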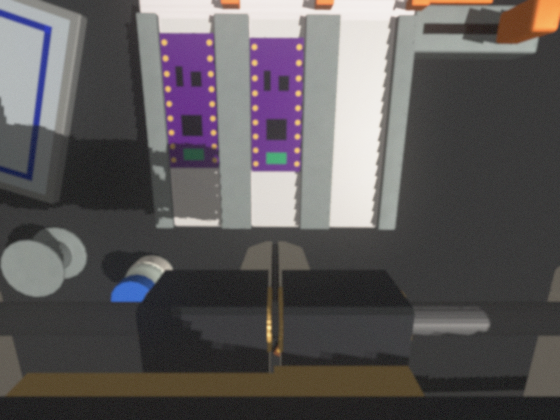

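The wrist view shows both boards at (276,103) and (190,99), sized 110x44, so the camera pose is sound and only the fingertips are short. The lane behind the middle board is free and the knob is at the left end. I'll probe down onto the deck behind the middle board.

```bash
python3 -m inch '[0,0,-40,0,0,0,0,-75,0,0,0,0,-98,0,0,0,0,-105,0,0,0,0,-107,0,0,0,0,-107,0,0]'
for k in 1; do python3 -m inch '[0,0,-1,0,0,0,0,-2,0,0,0,0,-3,0,0,0,0,-3,0,0]'; python3 -m inch '[0,0,-1,0,0,0,0,-2,0,0,0,0,-3,0,0,0,0,-3,0,0]';  python3 -m inch '[0,0,-1,0,0,0,0,-2,0,0,0,0,-2,0,0,0,0,-2,0,0]'; done
```

```text
t: 10.87
tool_pos: [0.6311, 0.1707, 0.0171]
orientation: [-0.348, 3.122, 0.0]
force: [-0.7, 0.4, 0.7]
opening: 0.0002
gripper_force: 0.0
t: 11.2
tool_pos: [0.632, 0.1698, 0.0145]
orientation: [-0.346, 3.121, 0.0]
force: [-0.3, -0.8, -1.0]
opening: 0.0005
gripper_force: 0.0
t: 11.53
tool_pos: [0.631, 0.1696, 0.0099]
orientation: [0.346, -3.122, 0.0]
force: [-0.2, -0.2, 0.8]
opening: 0.0004
gripper_force: 0.0
t: 11.87
tool_pos: [0.6311, 0.1697, 0.0082]
orientation: [0.346, -3.122, 0.0]
force: [0.6, -0.2, 0.1]
opening: 0.0004
gripper_force: 0.0
```

```bash
for k in 1; do python3 -m inch '[0,0,-1,0,0,0,0,-2,0,0,0,0,-2,0,0,0,0,-2,0,0]'; python3 -m inch '[0,0,-1,0,0,0,0,-2,0,0,0,0,-2,0,0,0,0,-2,0,0]'; python3 -m inch '[0,0,-1,0,0,0,0,-1,0,0,0,0,-1,0,0,0,0,-1,0,0]' ; done
```

```text
t: 12.2
tool_pos: [0.6312, 0.1697, 0.0062]
orientation: [0.346, -3.122, 0.0]
force: [0.6, -0.3, 0.7]
opening: 0.0007
gripper_force: 0.0
t: 12.53
tool_pos: [0.6312, 0.1697, 0.0042]
orientation: [0.346, -3.122, 0.0]
force: [-0.6, -0.5, -0.3]
opening: 0.0004
gripper_force: 0.0
t: 12.87
tool_pos: [0.6313, 0.1697, 0.0033]
orientation: [0.346, -3.122, 0.0]
force: [-0.4, 0.2, 0.5]
opening: 0.0005
gripper_force: 0.0
```

```bash
for k in 1; do python3 -m inch '[0,0,-1,0,0,0,0,-2,0,0,0,0,-2,0,0,0,0,-2,0,0]'; python3 -m inch '[0,0,-1,0,0,0,0,-2,0,0,0,0,-2,0,0,0,0,-2,0,0]'; python3 -m inch '[0,0,-1,0,0,0,0,-2,0,0,0,0,-2,0,0,0,0,-2,0,0]'; done
```

```text
t: 13.2
tool_pos: [0.6311, 0.1697, 0.0012]
orientation: [0.346, -3.122, 0.0]
force: [0.4, 0.4, -0.1]
opening: 0.0001
gripper_force: 0.0
t: 13.53
tool_pos: [0.6311, 0.1696, -0.0009]
orientation: [0.346, -3.122, 0.0]
force: [0.5, 0.5, -0.3]
opening: 0.0003
gripper_force: 0.0
t: 13.87
tool_pos: [0.6311, 0.1697, -0.0028]
orientation: [0.346, -3.122, 0.0]
force: [-0.2, 1.4, 0.1]
opening: 0.0003
gripper_force: 0.0
```

```bash
for k in 1; do python3 -m inch '[0,0,-1,0,0,0,0,-1,0,0,0,0,-1,0,0]'; python3 -m inch '[0,0,-1,0,0,0,0,-1,0,0,0,0,-1,0,0]'; python3 -m inch '[0,0,-1,0,0,0,0,-1,0,0,0,0,-1,0,0]'; done
```

```text
t: 14.12
tool_pos: [0.6312, 0.1697, -0.0037]
orientation: [0.346, -3.122, 0.0]
force: [-0.0, -0.3, -0.1]
opening: 0.0004
gripper_force: 0.0
t: 14.37
tool_pos: [0.6312, 0.1697, -0.0048]
orientation: [0.346, -3.122, 0.0]
force: [0.1, 0.1, 0.1]
opening: 0.0005
gripper_force: 0.0
t: 14.62
tool_pos: [0.6312, 0.1697, -0.0058]
orientation: [0.346, -3.122, 0.0]
force: [-0.7, -0.4, 0.2]
opening: 0.0004
gripper_force: 0.0
```

```bash
python3 -m inch '[0,0,-1,0,0,0,0,-1,0,0,0,0,-1,0,0]'; python3 -m inch '[0,0,-1,0,0,0,0,-1,0,0,0,0,-1,0,0]'
```

```text
t: 14.87
tool_pos: [0.6312, 0.1697, -0.0068]
orientation: [0.346, -3.122, 0.0]
force: [-0.5, -0.5, 0.2]
opening: 0.0004
gripper_force: 0.0
t: 15.12
tool_pos: [0.6314, 0.1697, -0.0069]
orientation: [-0.347, 3.122, -0.0]
force: [-1.7, -0.4, 4.7]
opening: 0.0008
gripper_force: 2.5
```

The deck touches at TCP z = -7 mm, so the tips are 36.8 mm above the reported TCP, consistent with the knob contact. Raise 2.5 mm and push.

```bash
python3 -m inch '[0,0,3,0,0,-8,-2,3,0,0,-16,-4,3,0,0,-24,-5,3,0,0,-32,-7,3,0,0,-40,-9,3,0,0,-48,-11,3,0,0,-56,-13,3,0,0,-64,-14,3,0,0,-64,-14,3,0,0]'
python3 - <<'E'
from h import *
for n in('wrist','top','scene'):
    i,K,E=cam(n)
    cv2.imwrite(f'pics/{n}7.png',i)
    for b in blobs(i,'purple',200,.035,K,E): print(b)
s=cv2.imread('pics/scene7.png')[200:310,240:400];t=cv2.imread('pics/top7.png')[170:280,180:340]
cv2.imwrite('pics/p7.png',cv2.resize(np.hstack([s,t]),(800,275)))
E
```

```text
t: 15.95
tool_pos: [0.5656, 0.1555, -0.005]
orientation: [0.346, -3.121, 0.0]
force: [-0.9, -0.4, -0.3]
opening: 0.0006
gripper_force: 0.0
('purple', [130, 200], 'mm', 558, 77, 'size', 104, 45, 'ang', 12.2)
('purple', [273, 124], 'mm', 502, 141, 'size', 111, 46, 'ang', 12.6)
('purple', [261, 208], 'mm', 562, 76, 'size', 106, 41, 'ang', 10.6)
('purple', [426, 114], 'mm', 833, -436, 'size', 106, 40, 'ang', -88.1)
('purple', [287, 248], 'mm', 573, 79, 'size', 89, 42, 'ang', 12.8)
```

View pics/p7.png

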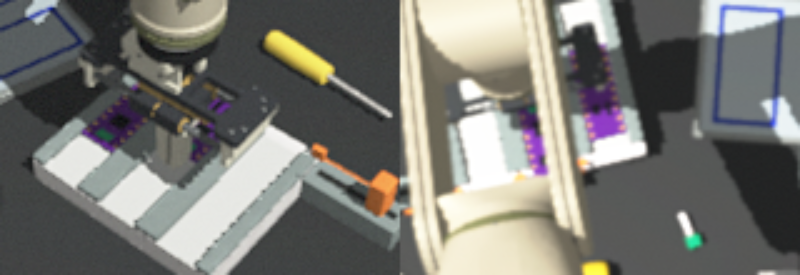

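The views show the middle board moving forward, its centre now at (502,141). Its front is at lane coordinate 466 against an edge near 482, so it is about 16 mm out. Push 27 mm more.

```bash
python3 -m inch '[-6,-1,0,0,0,-13,-3,0,0,0,-20,-4,0,0,0,-26,-6,0,0,0,-26,-6,0,0,0]'
python3 - <<'E'
from h import *
i,K,E=cam('wrist'); cv2.imwrite('pics/wrist8.png',i)
for b in blobs(i,'purple',200,.035,K,E): print(b)
cv2.imwrite('pics/p8.png',i[0:230,60:460])
E
```

```text
t: 16.52
tool_pos: [0.5396, 0.1493, -0.0051]
orientation: [0.346, -3.121, 0.0]
force: [-0.4, -0.9, 0.7]
opening: 0.0007
gripper_force: 0.0
('purple', [126, 343], 'mm', 613, 75, 'size', 16, 10, 'ang', -77.4)
('purple', [134, 229], 'mm', 545, 75, 'size', 77, 45, 'ang', 12.2)
('purple', [274, 125], 'mm', 476, 136, 'size', 111, 46, 'ang', 12.6)
```

View pics/p8.png

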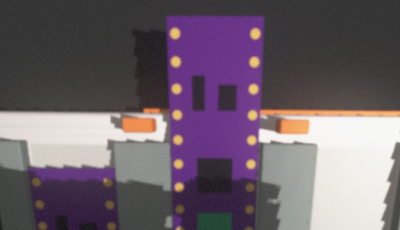

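```bash
python3 - <<'E'
from h import *
_,K,E=cam('wrist'); u=np.array([.9755,.22]);v=np.array([-.22,.9755])
for p,z in(((170,112),.03),((400,114),.03),((272,17),.035),((227,60),.035),((325,60),.035),((120,142),.038),((178,142),.038),((318,142),.038),((374,142),.038)):
    X=ray(p,K,E,z)[0,:2]*1000; print(p,X.round(1),'s',(X@u).round(1),'t',(X@v).round(1))
p=robot.read_state()['tool_pos'][:2]*1000;print(p,p@u,p@v)
E
```

```text
(170, 112) [475.8  81.1] s 482.0 t -25.5
(400, 114) [451.2 195.7] s 483.2 t 91.7
(272, 17) [423.8 122.8] s 440.4 t 26.6
(227, 60) [446.2 105.9] s 458.6 t 5.2
(325, 60) [436.  151.3] s 458.6 t 51.7
(120, 142) [495.1  61.3] s 496.5 t -49.1
(178, 142) [488.8  89.4] s 496.5 t -20.3
(318, 142) [473.6 157.3] s 496.6 t 49.3
(374, 142) [467.5 184.5] s 496.7 t 77.1
[540.84784052 149.56012778] 560.5002965351655 26.909379736267677
```

The edge is at lane coordinate 482.5 and the ribs start at 496.5, which fits the given 14 mm. The board stands 42 mm out. I'll grip it 23 mm in front of the edge.

```bash
python3 -m inch '[6,1,0,0,0,6,1,30,0,20,6,1,60,0,70,-40,-9,60,0,70,-80,-18,60,0,70,-99,-22,60,0,70,-99,-22,60,0,70,-99,-22,60,0,70]'
python3 -m inch '[0,0,-30,0,70,0,0,-55,0,70,0,0,-62,0,70,0,0,-64,0,70,0,0,-64,0,70]'
python3 -m inch '[0,0,0,0,55,0,0,0,0,45,0,0,0,0,40,0,0,0,0,40,0,0,0,0,40,0,0,0,0,40]' 25
```

```text
t: 17.28
tool_pos: [0.4421, 0.1277, 0.0556]
orientation: [-0.346, 3.122, 0.0]
force: [1.0, 0.6, 0.4]
opening: 0.0424
gripper_force: 0.0
t: 17.7
tool_pos: [0.4427, 0.1277, -0.0086]
orientation: [0.346, -3.122, 0.0]
force: [0.6, 0.2, 0.8]
opening: 0.0651
gripper_force: 0.0
t: 18.2
tool_pos: [0.4432, 0.1278, -0.0079]
orientation: [-0.346, 3.121, 0.0]
force: [1.1, 0.3, 2.8]
opening: 0.0433
gripper_force: 25.0
```

Gripped at 43 mm opening and 25 N. Lift and carry to the middle bay.

```bash
python3 -m inch '[0,0,5,0,40,0,0,15,0,40,0,0,35,0,40,0,0,60,0,40,0,0,80,0,40,0,0,80,0,40]' 40
python3 -m inch '[8,-25,0,-2,40,16,-55,0,-4,40,25,-90,0,-6,40,36,-125,0,-8,40,47,-160,0,-10,40,58,-195,0,-12,40,68,-230,0,-14,40,80,-265,0,-16,40,92,-300,0,-18,40,104,-336,0,-18,40]'
python3 -m inch '[0,0,0,0,40,0,0,0,0,40]'
python3 - <<'E'
from h import *
i,K,E=cam('wrist'); cv2.imwrite('pics/wrist9.png',i)
s=robot.read_state();M=R.from_rotvec(s['orientation']).as_matrix();print(s['tool_pos'],np.degrees(np.arctan2(M[1,1],M[0,1]))-90)
z=s['tool_pos'][2]+.0368+.005
for b in blobs(i,'purple',200,z,K,E)+blobs(i,'blue',800,.012,K,E,True): print(b)
i,K,E=cam('top')
for b in blobs(i,'purple',200,.035,K,E): print(b)
E
```

```text
t: 18.7
tool_pos: [0.4454, 0.1283, 0.0767]
orientation: [-0.346, 3.115, 0.001]
force: [0.5, 0.7, 0.5]
opening: 0.0434
gripper_force: 40.0
t: 19.53
tool_pos: [0.546, -0.2099, 0.0709]
orientation: [-0.15, -3.137, -0.001]
force: [0.5, 0.1, -0.7]
opening: 0.0442
gripper_force: 4.0
t: 19.7
tool_pos: [0.5458, -0.2099, 0.0706]
orientation: [-0.151, -3.137, -0.001]
force: [0.4, 1.3, -1.3]
opening: 0.0432
gripper_force: 40.0
[ 0.54551794 -0.2084641   0.07056167] -5.425681047521579
('purple', [275, 353], 'mm', 608, -215, 'size', 44, 26, 'ang', 84.4)
('purple', [277, 260], 'mm', 549, -209, 'size', 45, 44, 'ang', -5.5)
('purple', [258, 207], 'mm', 562, 77, 'size', 106, 42, 'ang', 12.8)
```

```bash
python3 -m inch '[0,0,-25,0,40,0,0,-55,0,40,0,0,-78,0,40,0,0,-88,0,40,0,0,-91,0,40,0,0,-92,0,40,0,0,-92,0,40]'
python3 -m inch '[0,0,-1,0,40,0,0,-1,0,40,0,0,-1,0,40]'
```

```text
t: 20.38
tool_pos: [0.5473, -0.2082, -0.0191]
orientation: [0.145, 3.136, -0.001]
force: [0.2, -0.2, 1.2]
opening: 0.0433
gripper_force: 40.0
t: 20.63
tool_pos: [0.5475, -0.2088, -0.0203]
orientation: [0.146, 3.136, -0.001]
force: [-0.2, 0.4, 0.2]
opening: 0.0432
gripper_force: 40.0
```

```bash
python3 -m inch '[0,0,-1,0,40,0,0,-2,0,40,0,0,-2,0,40,0,0,-2,0,40]'
python3 -m inch '[0,0,-1,0,40,0,0,-1,0,40,0,0,-1,0,40]';python3 -m inch '[0,0,-1,0,40,0,0,-1,0,40,0,0,-1,0,40]'
```

```text
t: 20.97
tool_pos: [0.5467, -0.2086, -0.0233]
orientation: [0.147, 3.137, -0.001]
force: [1.8, -0.9, 3.6]
opening: 0.0431
gripper_force: 40.0
t: 21.22
tool_pos: [0.5463, -0.2084, -0.0247]
orientation: [0.146, 3.138, -0.0]
force: [1.3, -1.0, 2.0]
opening: 0.0429
gripper_force: 40.0
t: 21.47
tool_pos: [0.5463, -0.2084, -0.025]
orientation: [-0.146, -3.138, 0.0]
force: [-2.1, 1.2, 7.8]
opening: 0.0433
gripper_force: 42.9
```

On the panel. Release, lift and check.

```bash
python3 -m inch '[0,0,1,0,42,0,0,1,0,46,0,0,1,0,52,0,0,1,0,60,0,0,1,0,60,0,0,30,0,60,0,0,70,0,60,0,0,110,0,60,0,0,150,0,60,0,0,150,0,60]' 15
python3 -m inch '[-80,40,0,0,40,-80,40,0,0,40,-80,40,0,0,40,-80,40,0,0,40]'
python3 - <<'E'
from h import *
for n in('wrist','top','scene'):
    i,K,E=cam(n); print(n)
    cv2.imwrite(f'pics/{n}10.png',i)
    for b in blobs(i,'purple',200,.017 ,K,E)+blobs(i,'purple',200,.035 ,K,E)+blobs(i,'blue',800 if n=='wrist' else 200,.012,K,E,True): print(b)
print(robot.read_state()['tool_pos'])
E
```

```text
t: 22.3
tool_pos: [0.5509, -0.2108, 0.1341]
orientation: [0.146, 3.126, -0.009]
force: [1.5, -1.1, 1.0]
opening: 0.0559
gripper_force: 0.0
t: 22.63
tool_pos: [0.4634, -0.1669, 0.1226]
orientation: [-0.146, -3.135, -0.002]
force: [0.4, 0.3, -0.0]
opening: 0.0382
gripper_force: 0.0
wrist
('purple', [244, 344], 'mm', 627, -216, 'size', 43, 16, 'ang', 84.6)
('purple', [250, 282], 'mm', 551, -203, 'size', 49, 32, 'ang', -5.9)
('purple', [527, 262], 'mm', 562, 93, 'size', 98, 47, 'ang', 12.1)
('purple', [244, 344], 'mm', 613, -213, 'size', 41, 15, 'ang', 84.6)
('purple', [250, 282], 'mm', 542, -200, 'size', 46, 30, 'ang', -5.9)
('purple', [527, 262], 'mm', 552, 78, 'size', 92, 44, 'ang', 12.1)
top
('purple', [258, 207], 'mm', 565, 78, 'size', 107, 43, 'ang', 12.8)
('purple', [426, 114], 'mm', 839, -441, 'size', 107, 41, 'ang', -88.1)
('purple', [258, 207], 'mm', 562, 77, 'size', 106, 42, 'ang', 12.8)
('purple', [426, 114], 'mm', 833, -436, 'size', 106, 40, 'ang', -88.1)
('blue', [428, 112], 'mm', 840, -442, 'size', 116, 26, 'ang', 76.3)
scene
('purple', [291, 245], 'mm', 552, 64, 'size', 112, 44, 'ang', 12.2)
('purple', [228, 196], 'mm', 581, -211, 'size', 110, 43, 'ang', -6.2)
('purple', [291, 245], 'mm', 563, 77, 'size', 110, 43, 'ang', 12.2)
('purple', [228, 196], 'mm', 591, -193, 'size', 107, 43, 'ang', -6.2)
('blue', [245, 219], 'mm', 591, -102, 'size', 139, 73, 'ang', -5.6)
('blue', [228, 198], 'mm', 581, -211, 'size', 138, 73, 'ang', -5.4)
[ 0.46728165 -0.16895293  0.12489042]
```

Board A lies at (581,-211), -6°, against the bay at (581,-211): a good placing. Next is the right-lane board.

```bash
python3 -m inch '[20,26,0,2,0,40,60,0,4,0,65,95,0,6,0,90,130,0,8,0,115,170,0,10,0,140,205,0,12,0,160,240,0,14,0,177,266,0,16,0,177,266,0,18,0,177,266,0,18,0]'
python3 -m inch '[0,0,-40,0,0,0,0,-80,0,0,0,0,-100,0,0,0,0,-105,0,0,0,0,-105,0,0,0,0,-105,0,0]'
python3 - <<'E'
from h import *
i,K,E=cam('wrist')
for b in blobs(i,'purple',200,.035,K,E): print(b)
s=robot.read_state();p=s['tool_pos']*1000;M=R.from_rotvec(s['orientation']).as_matrix();u=np.array([.9755,.22]);v=np.array([-.22,.9755]);print(p,p[:2]@u,p[:2]@v,np.degrees(np.arctan2(M[1,1],M[0,1]))-90)
E
```

```text
t: 23.62
tool_pos: [0.6449, 0.0998, 0.123]
orientation: [0.354, -3.121, 0.0]
force: [0.6, -0.7, 0.2]
opening: 0.0005
gripper_force: 0.0
t: 24.12
tool_pos: [0.6446, 0.097, 0.0209]
orientation: [-0.344, 3.121, -0.0]
force: [-0.3, 0.8, 0.3]
opening: 0.0007
gripper_force: 0.0
('purple', [275, 93], 'mm', 564, 79, 'size', 104, 45, 'ang', 12.4)
[645.38562796  97.23514455  21.99274404] 650.9654118769391 -47.13195463904344 12.599013263436944
```

```bash
python3 -m inch '[0,0,-15,0,0,0,0,-23,0,0,0,0,-25,0,0,0,0,-25,0,0,0,0,-25,0,0]'
```

```text
t: 24.58
tool_pos: [0.6431, 0.0977, -0.0059]
orientation: [0.346, -3.122, -0.0]
force: [-0.2, 0.3, -0.0]
opening: 0.0006
gripper_force: 0.0
```

```bash
python3 -m inch '[-10,-2,1,0,0,-20,-4,1,0,0,-29,-6,1,0,0,-38,-8,1,0,0,-47,-11,1,0,0,-56,-13,1,0,0,-65,-15,1,0,0,-73,-17,1,0,0,-80,-18,1,0,0,-80,-18,1,0,0]'
python3 -m inch '[-6,-1,0,0,0,-7,-2,0,0,0,-7,-2,0,0,0]'
python3 - <<'E'
from h import *
i,K,E=cam('wrist')
u=np.array([.9755,.22]);v=np.array([-.22,.9755])
for b in blobs(i,'purple',200,.035,K,E): print(b, np.array(b[3:5])@u, np.array(b[3:5])@v)
p=robot.read_state()['tool_pos']*1000;print(p,p[:2]@u,p[:2]@v)
E
```

```text
t: 25.42
tool_pos: [0.5621, 0.0796, -0.0047]
orientation: [0.346, -3.122, -0.0]
force: [-1.0, 0.4, 0.5]
opening: 0.0005
gripper_force: 0.0
t: 25.67
tool_pos: [0.5561, 0.0776, -0.0046]
orientation: [0.346, -3.122, 0.0]
force: [-0.8, -0.4, -0.3]
opening: 0.0008
gripper_force: 0.0
('purple', [272, 125], 'mm', 493, 63, 'size', 111, 46, 'ang', 12.1) 494.78150000000005 -47.00349999999999
[556.32588184  77.60512092  -4.6080247 ] 559.7690243402419 -46.68789855063371
```

The overhang is again 42 mm and the board is in line with the lane. Repeat the grip.

```bash
python3 -m inch '[6,1,0,0,0,6,1,30,0,20,6,1,60,0,70,-40,-9,60,0,70,-80,-18,60,0,70,-98,-22,60,0,70,-98,-22,60,0,70,-98,-22,60,0,70,-98,-22,60,0,70,-98,-22,60,0,70]'
python3 -m inch '[0,0,-30,0,70,0,0,-55,0,70,0,0,-62,0,70,0,0,-64,0,70,0,0,-64,0,70]'
python3 -m inch '[0,0,0,0,55,0,0,0,0,45,0,0,0,0,40,0,0,0,0,40,0,0,0,0,40,0,0,0,0,40]' 25
```

```text
t: 26.55
tool_pos: [0.4598, 0.0558, 0.0559]
orientation: [-0.346, 3.121, -0.0]
force: [0.3, -0.6, 0.4]
opening: 0.056
gripper_force: 0.0
t: 26.97
tool_pos: [0.4584, 0.0558, -0.0087]
orientation: [0.347, -3.121, -0.0]
force: [0.4, -0.1, 0.7]
opening: 0.0653
gripper_force: 0.0
t: 27.47
tool_pos: [0.4592, 0.0557, -0.0078]
orientation: [-0.346, 3.121, -0.0]
force: [0.7, 0.3, 3.7]
opening: 0.0432
gripper_force: 25.0
```

```bash
python3 -m inch '[0,0,5,0,40,0,0,15,0,40,0,0,35,0,40,0,0,60,0,40,0,0,80,0,40,0,0,80,0,40]' 40
python3 -m inch '[10,-15,0,-2,40,20,-30,0,-4,40,30,-48,0,-6,40,42,-66,0,-8,40,54,-84,0,-10,40,66,-104,0,-12,40,78,-124,0,-14,40,90,-140,0,-16,40,98,-154,0,-18,40,98,-154,0,-18,40]'
python3 -m inch '[0,0,-25,0,40,0,0,-55,0,40,0,0,-78,0,40,0,0,-88,0,40,0,0,-92,0,40,0,0,-93,0,40,0,0,-93,0,40]'
python3 -m inch '[0,0,-1,0,40,0,0,-2,0,40,0,0,-2,0,40,0,0,-2,0,40]'
```

```text
t: 27.97
tool_pos: [0.4614, 0.0557, 0.0767]
orientation: [-0.346, 3.115, -0.001]
force: [0.6, -0.0, 0.1]
opening: 0.043
gripper_force: 40.0
t: 28.8
tool_pos: [0.5569, -0.1008, 0.0711]
orientation: [-0.152, -3.138, 0.001]
force: [1.0, -1.1, -0.1]
opening: 0.0434
gripper_force: 40.0
t: 29.38
tool_pos: [0.557, -0.0983, -0.0206]
orientation: [0.146, 3.137, -0.0]
force: [0.9, 0.1, -0.6]
opening: 0.0433
gripper_force: 40.0
t: 29.72
tool_pos: [0.5568, -0.0984, -0.0229]
orientation: [0.146, 3.137, -0.0]
force: [-0.3, -0.9, -0.6]
opening: 0.0431
gripper_force: 40.0
```

```bash
python3 -m inch '[0,0,-1,0,40,0,0,-2,0,40,0,0,-2,0,40,0,0,-2,0,40]'
python3 -m inch '[0,0,1,0,42,0,0,1,0,46,0,0,1,0,52,0,0,1,0,60,0,0,1,0,60,0,0,30,0,60,0,0,70,0,60,0,0,110,0,60,0,0,150,0,60,0,0,150,0,60]' 15
python3 -m inch '[-80,-40,0,0,0,-80,-40,0,0,0,-80,-80,0,0,0,-80,-100,0,0,0,-80,-100,0,0,0]'
python3 - <<'E'
from h import *
for n in('wrist','scene','top'):
    i,K,E=cam(n); print(n); cv2.imwrite(f'pics/{n}11.png',i)
    for b in blobs(i,'purple',200,.017 ,K,E)+blobs(i,'blue',800 if n=='wrist' else 200,.012,K,E,True)+blobs(i,'green',30,.034,K,E): print(b)
print(robot.read_state()['tool_pos'])
s=cv2.imread('pics/scene11.png')[120:330,160:440];cv2.imwrite('pics/p11.png',cv2.resize(s,(780,585)))
E
```

```text
t: 30.05
tool_pos: [0.5566, -0.0984, -0.025]
orientation: [0.146, 3.138, -0.0]
force: [-2.0, 0.0, 4.6]
opening: 0.0431
gripper_force: 42.7
t: 30.88
tool_pos: [0.5617, -0.0998, 0.1345]
orientation: [0.146, 3.124, -0.005]
force: [0.2, -0.3, 1.9]
opening: 0.0555
gripper_force: 0.0
t: 31.3
tool_pos: [0.4752, -0.202, 0.1243]
orientation: [0.152, 3.137, -0.003]
force: [0.5, 0.6, 0.9]
opening: 0.0274
gripper_force: 0.0
wrist
('purple', [380, 257], 'mm', 551, -97, 'size', 44, 29, 'ang', 84.5)
('purple', [276, 272], 'mm', 559, -209, 'size', 66, 44, 'ang', -5.5)
('green', [277, 191], 'mm', 466, -198, 'size', 25, 25, 'ang', -5.5)
('green', [444, 83], 'mm', 384, -46, 'size', 20, 12, 'ang', -30.8)
scene
('purple', [245, 218], 'mm', 592, -102, 'size', 110, 43, 'ang', -6.0)
('purple', [228, 196], 'mm', 581, -211, 'size', 110, 43, 'ang', -6.2)
('blue', [245, 219], 'mm', 591, -102, 'size', 139, 73, 'ang', -5.6)
('blue', [228, 198], 'mm', 580, -211, 'size', 139, 73, 'ang', -5.4)
('green', [261, 180], 'mm', 471, -195, 'size', 29, 28, 'ang', 51.3)
top
('purple', [319, 196], 'mm', 593, -103, 'size', 108, 43, 'ang', -6.5)
('purple', [426, 114], 'mm', 839, -441, 'size', 107, 41, 'ang', -88.1)
('blue', [428, 113], 'mm', 840, -442, 'size', 116, 26, 'ang', 76.3)
('green', [441, 126], 'mm', 789, -472, 'size', 22, 18, 'ang', -3.9)
('green', [89, 129], 'mm', 814, 586, 'size', 146, 7, 'ang', -75.6)
[ 0.47634937 -0.19810699  0.12422048]
```

View pics/p11.png

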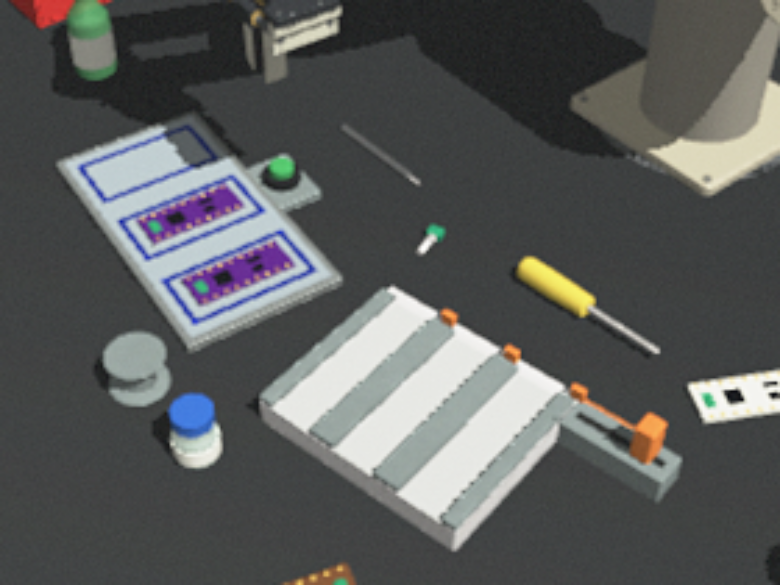

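Both boards lie inside their bays, the bystanders are in place, the third bay is empty and the magazine is empty. Now the button at (468,-199).

```bash
python3 -m inch '[-8,-1,0,0,0,-8,-1,-40,0,0,-8,-1,-80,0,0,-8,-1,-105,0,0,-8,-1,-118,0,0,-8,-1,-121,0,0,-8,-1,-121,0,0,-8,-1,-121,0,0]'
```

```text
t: 32.12
tool_pos: [0.469, -0.1992, 0.0044]
orientation: [0.145, 3.137, -0.001]
force: [0.4, -0.4, 0.3]
opening: 0.0
gripper_force: 0.0
```

```bash
python3 -m inch '[0,0,-4,0,0,0,0,-7,0,0,0,0,-9,0,0,0,0,-11,0,0,0,0,-13,0,0,0,0,-13,0,0,0,0,-13,0,0]'; python3 -m inch '[0,0,-1,0,0,0,0,-1,0,0,0,0,-1,0,0]'
```

```text
t: 32.7
tool_pos: [0.4693, -0.1998, -0.0089]
orientation: [0.146, 3.136, -0.001]
force: [1.9, 0.1, 4.2]
opening: 0.0002
gripper_force: 2.4
t: 32.95
tool_pos: [0.4693, -0.1998, -0.0092]
orientation: [0.146, 3.136, -0.001]
force: [-1.8, 2.1, 12.6]
opening: 0.0
gripper_force: 6.3
```

The button bottomed out at 12.6 N. Let go and return to the knob.

```bash
python3 -m inch '[0,0,10,0,0,0,0,40,0,0,0,0,80,0,0,0,0,110,0,20,0,0,130,0,50,-5,60,130,3,50,-8,100,130,6,50,-10,140,130,9,50,-12,180,130,12,50,-12,200,130,12,50]'
python3 -m inch '[-2,30,0,1,50,-4,65,0,2,50,-6,105,0,4,50,-8,145,0,6,50,-10,185,0,6,50,-12,225,0,6,50,-13,265,0,6,50,-14,300,0,6,50,-14,325,0,6,50,-14,325,0,6,50]'
python3 - <<'E'
from h import *
i,K,E=cam('wrist')
h=cv2.cvtColor(i,cv2.COLOR_BGR2HSV); m=cv2.inRange(h,(3,150,190),(20,255,255))
n,l,st,c=cv2.connectedComponentsWithStats(m)
for k in range(1,n):
    if st[k,4]>100: print(st[k],ray(c[k],K,E,.07)*1000)
i,K,E=cam('scene')
for b in blobs(i,'purple',200,.017,K,E): print(b)
s=robot.read_state();M=R.from_rotvec(s['orientation']).as_matrix();print(s['tool_pos'],s['opening'],np.degrees(np.arctan2(M[1,1],M[0,1]))-90)
E
```

```text
t: 33.78
tool_pos: [0.455, 0.003, 0.1192]
orientation: [0.188, -3.135, -0.001]
force: [0.7, 0.2, 0.3]
opening: 0.0428
gripper_force: 0.0
t: 34.62
tool_pos: [0.4409, 0.3297, 0.119]
orientation: [0.352, -3.121, -0.002]
force: [1.0, -0.2, -0.2]
opening: 0.0462
gripper_force: 0.0
[215 178  39   5 153] [[421.04275548 292.55189742  70.        ]]
[256 204  23  27 596] [[445.11041407 324.69910611  70.        ]]
('purple', [245, 218], 'mm', 592, -102, 'size', 110, 44, 'ang', -7.0)
('purple', [228, 196], 'mm', 581, -211, 'size', 110, 43, 'ang', -6.2)
[0.44143367 0.32596083 0.11870219] 0.04662347883206955 12.78358114281427
```

```bash
python3 -m inch '[2,0,-40,0,50,2,0,-75,0,50,2,0,-95,0,50,2,0,-101,0,50,2,0,-101,0,50,2,0,-101,0,30,2,0,-101,0,15,2,0,-101,0,15,2,0,-101,0,15,2,0,-101,0,15]' 12
python3 -m inch '[2,-8,0,0,15,4,-17,0,0,15,6,-27,0,0,15,8,-37,0,0,15,10,-45,0,0,15,10,-47,0,0,15,11,-49,0,0,15,11,-50,0,0,15]'
python3 -m inch '[0,-1,0,0,15,0,-2,0,0,15,0,-2,0,0,15,0,-2,0,0,15]'
```

```text
t: 35.55
tool_pos: [0.446, 0.3242, 0.02]
orientation: [-0.346, 3.12, -0.004]
force: [-0.5, -7.4, 7.2]
opening: 0.0201
gripper_force: 12.0
t: 36.22
tool_pos: [0.4563, 0.2762, 0.02]
orientation: [-0.346, 3.12, 0.002]
force: [-1.5, 1.2, 7.0]
opening: 0.0198
gripper_force: 12.0
t: 36.55
tool_pos: [0.4565, 0.2755, 0.02]
orientation: [-0.346, 3.119, 0.005]
force: [-0.4, 5.5, 5.1]
opening: 0.0197
gripper_force: 12.0
```

```bash
python3 -m inch '[0,-1,0,0,15,0,-3,0,0,15,0,-3,0,0,15,0,-3,0,0,15]'
python3 -m inch '[0,2,0,0,40,0,2,0,0,40,0,2,0,0,40,0,2,30,0,50,0,2,70,0,50,0,2,110,0,50,-30,30,120,0,50,-60,60,120,0,50,-80,80,120,0,50,-80,80,120,0,50]'
python3 - <<'E'
from h import *
for n in('wrist','scene','top'):
    i,K,E=cam(n); print(n); cv2.imwrite(f'pics/{n}12.png',i)
    h=cv2.cvtColor(i,cv2.COLOR_BGR2HSV); m=cv2.inRange(h,(3,150,150),(20,255,255))
    N,l,st,c=cv2.connectedComponentsWithStats(m)
    for k in range(1,N):
        if st[k,4]>35: print(c[k].round(),st[k,4],(ray(c[k],K,E,.07)*1000).round())
    for b in blobs(i,'purple',200,.017,K,E)+blobs(i,'green',30,.034,K,E): print(b)
s=cv2.imread('pics/scene12.png')[120:330,160:440];cv2.imwrite('pics/p12.png',cv2.resize(s,(780,585)))
E
```

```text
t: 36.88
tool_pos: [0.4565, 0.2755, 0.02]
orientation: [-0.347, 3.118, 0.012]
force: [1.3, 19.5, -1.2]
opening: 0.02
gripper_force: 12.0
t: 37.72
tool_pos: [0.3721, 0.3534, 0.1388]
orientation: [0.351, -3.121, -0.003]
force: [0.1, 0.5, 0.8]
opening: 0.0463
gripper_force: 0.0
wrist
[ 92. 233.] 463 [[432. 198.  70.]]
[ 29. 244.] 106 [[456. 143.  70.]]
[102. 245.] 78 [[441. 208.  70.]]
[180. 264.] 373 [[444. 280.  70.]]
('green', [238, 148], 'mm', 332, 310, 'size', 12, 4, 'ang', 63.8)
scene
[376. 265.] 111 [[463. 282.  70.]]
('purple', [245, 218], 'mm', 592, -102, 'size', 110, 43, 'ang', -6.0)
('purple', [228, 196], 'mm', 581, -211, 'size', 110, 43, 'ang', -6.2)
('green', [261, 180], 'mm', 472, -193, 'size', 31, 27, 'ang', 20.8)
top
[204. 140.] 333 [[758. 229.  70.]]
[190. 243.] 43 [[458. 271.  70.]]
('purple', [356, 198], 'mm', 582, -213, 'size', 108, 42, 'ang', -5.3)
('purple', [319, 196], 'mm', 593, -103, 'size', 108, 43, 'ang', -6.5)
('purple', [426, 114], 'mm', 839, -441, 'size', 107, 41, 'ang', -88.0)
('green', [354, 236], 'mm', 469, -199, 'size', 29, 26, 'ang', 88.4)
('green', [441, 126], 'mm', 789, -472, 'size', 22, 18, 'ang', -3.9)
('green', [89, 129], 'mm', 814, 586, 'size', 146, 7, 'ang', -75.6)
```

View pics/p12.png

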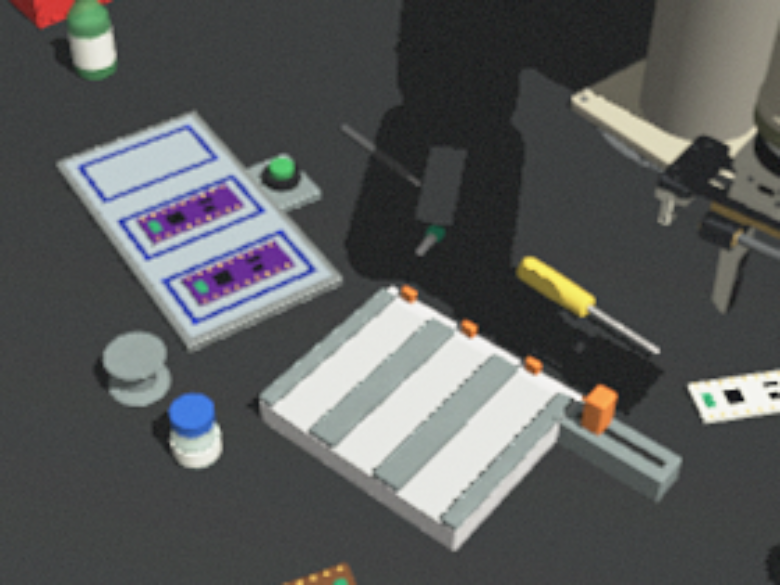

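The final picture shows both boards in their bays, the button up, and the lock back at its start position (top view knob at (190,243), as at the beginning) with the teeth in the lanes. The arm is clear, so I'll hand in.

```bash
python3 -c "
from plant import job
print(job.close_job())"
```

```text
the job is handed in; nothing more can be done
None
```

I handed the job in at about 38 s. Both boards present lie flat in their own bays; the start button was pressed fully down and is up again. The lock went fully open, then back to its locked end, and the bystanders stayed in place; the hand-in returned no verdict.

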